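Seat the microscope stage plate and turn its clips in

TASK

The round black stage plate of the repair microscope lies loose on top of the white microscope base. With your fingertips nudge it across the base, without picking it up, until it drops into its round recess and lies flat and flush with the base; then push both steel stage clips round over the plate as far as they go. Leave the other things on the bench where they are.

Things in the scene. Friction and masses are not known exactly. Their poses are not given: they have to be found in the camera images.
- plate: the stage plate: a disc 60 mm in diameter and 6 mm thick, about 30 g, black above with a white underside; loose, it starts lying flat on the white base (not yet in the recess, though its edge may overhang it). Origin: centre of its underside, z up
- stand: the fixed stereo microscope: white cast base 315 x 210 x 30 mm on the blue mat (mat top 4 mm above the table). Origin: under the recess centre, on the base's underside; z up, x from the recess towards the pillar, y to the left of that. The flat top is at z = +30 mm and spans x -115 to +200, y -105 to +105 mm
- recess (a point): centre of the floor of the round recess in the base top: 64 mm in diameter, 6 mm deep, its floor level, its rim chamfered by 1 mm. The seated plate's origin lies here, within about 2 mm, and its black face is then flush with the base top
- clip_l (a joint): angle of the left stage clip (at +y of the stand), rad. It turns on a vertical stud and stays where left (about 0.4 N at its end moves it). At 0 it points outward, 105 degrees counter-clockwise from the stand's x seen from above; growing values turn it counter-clockwise, past the front, to a stop at 1.955 (217 degrees) over the plate. Starts between 0 and 0.35
- clip_l_tip (a point): end of the left clip, on its centre line, 60 mm from the pivot, 8 mm above the base top. The clip is a straight steel strip 10 mm wide, 2 mm thick, its underside 7 mm above the base top; at its end a lip is turned up to 19 mm above the base top
- clip_l_pivot (a point): axis of the left clip at base-top height, at x = +45, y = +50 mm of the stand; the stud is 13 mm in diameter and rises 14 mm above the base top
- clip_r (a joint): angle of the right stage clip (at -y of the stand), rad: mirror image of the left one. At 0 it points 105 degrees clockwise from the stand's x seen from above; growing values turn it clockwise, past the front, to a stop at 1.955 (217 degrees) over the plate. Starts between 0 and 0.35
- clip_r_tip (a point): end of the right clip's strip, on its centre line, 60 mm from the pivot and 8 mm above the base top
- clip_r_pivot (a point): axis of the right clip at base-top height, at x = +45, y = -50 mm of the stand; stud as on the left
- cap: bystander: a black rubber eyepiece cap, 34 mm in diameter and 14 mm high, standing loose on the rear left part of the base; origin: centre of its underside
- spare: bystander: the spare frosted glass stage plate, a pale disc 60 mm in diameter and 6 mm thick, lying on the mat; not the one to seat; origin: centre of its underside
- screen: bystander: a cracked black phone display, 155 x 74 x 5 mm, long side along its x, lying on the mat; origin: centre of its underside
- phone: bystander: an opened phone with board and battery showing, 155 x 75 x 9 mm, long side along its x, lying on the mat; origin: centre of its underside
- driver: bystander: a small red-handled screwdriver, 160 mm long, 26 mm thick, lying on the mat along its x; origin: underside below its middle
- dispenser: bystander: an amber alcohol dispenser bottle, 66 mm in diameter, 93 mm high, standing on the mat; origin: centre of its underside
- screws: bystander: a yellow screw tray, 85 x 55 x 14 mm, on the mat; origin: centre of its underside
- pillar (a point): axis of the steel pillar at base-top height, at x = +155, y = 0 mm of the stand: 32 mm in diameter, 250 mm high, foot 66 mm in diameter and 8 mm high. The arm for the head (the head is off, at the side of the bench) points away from the recess, its empty ring 92 mm across centred at x = +271, y = -20 mm of the stand; arm and ring are 90 to 185 mm above the mat
Things that resemble listed ones, but are neither listed nor needed, are in the scene too. Several things have the shape of the plate; the one meant has the colours described above.

How it is judged (in metres and radians):
On the way, in this order (a step that is already met when the one before it is completed fails the run):
1. the plate has dropped into the recess and lies flush (horizontal distance between plate and recess below 0.0035 m and z of plate in the frame of stand below 0.0255 m and angle between plate's own z axis and vertical below 0.035 rad), for 0.2 s.
2. both clips have been turned in over the plate (value of joint each of clip_l, clip_r above 1.7 rad), for 0.2 s.
At the end, for the whole second after the job is handed in: The black plate rests in the recess (centre within 3.5 mm of the recess centre, underside within 1.5 mm of the recess floor, tilted less than 0.035 rad, at rest), and both clips are turned in over it (joint values above 1.7 rad of 1.955) (all of step 1 and all of step 2 and linear speed of plate below 0.01 m/s); the robot touches nothing.
It fails at once if the plate is lifted more than 12 mm off the base top (z of plate in the frame of stand above 0.042 m).
It fails at once if the eyepiece cap is displaced by more than 20 mm (distance of cap from where it was at the start of the episode above 0.02 m).
It fails at once if another thing on the mat is displaced by more than 20 mm (distance of any of spare, screen, phone, driver, dispenser, screws from where it was at the start of the episode above 0.02 m).
It also fails if it takes over 54 s, if anything falls off the work surface, if the arm or the gripper's body presses on something with over 40 N, if the wrist force passes 120 N, or if a joint passes its speed limit or range.

ROBOT

A 6-joint arm with a two-finger parallel gripper is mounted at the origin on the work surface. World frame = base frame: x ahead of the robot, y to its left, z up, the work surface at z = 0. Lengths are in mm, angles in rad, forces in N, time in s.
With the tool pointing down it reaches from about 300 to 775 mm from the base axis. Payload 14.6 kg.
Tool frame: the origin (TCP) lies on the centre line of the jaws, within the pads' length; the fingertips stand 19 mm ahead of it and the grasp point (between the pads) is the TCP (bot.tip_reach is the distance from the TCP to the fingertips, in mm); z points along the fingers, y is the line along which they close (so a half turn about z gives the same grasp; the last joint's range is limited). The gripper opens to 85 mm and grips with 20 to 120 N. Pads are 22 mm wide; open, the fingers measure 114 mm over their backs; the gripper's body (76 mm by 85 mm) begins 54 mm behind the grasp point. The pads swing forward as they close: fully open they stand 13 mm farther back than shut.
Start: joints at [1.205, 0.3, 1.521, -0, 1.321, -0.067], TCP at [161.903, 525.621, 250.281] pointing down, gripper open.
Joint ranges: [-3.03, 3.03], [-0.79, 2.21], [0.23, 2.52], [-1.04, 4.18], [0, 3.07], [-2.55, 2.55]. Speed limits (rad/s): [2.22, 2.22, 2.57, 3.14, 3.14, 3.14].

INTERFACE

Orientations are given as a unit quaternion [w, x, y, z].
In Python, from rig import bot gives the robot as it stands. Calls block until the motion is done:
- bot.move_to(position, orientation): joint-space move of the TCP to a pose.
- bot.servo_line(position, attitude=None, speed=150, until_force=None): straight line of the TCP; attitude=None keeps the orientation; speed is the mean speed in mm/s. With until_force (N) it stops when the force on the tool has changed by that much, and returns True; else False.
- bot.move_joints(angles): joint-space move.
- bot.move_gripper(opening, grip_force=None): finger opening in mm; grip_force is the grip in N (None keeps the last); returns when the fingers have stopped.
- bot.dwell(seconds).
- bot.ik(position, orientation): joint angles nearest the present ones, or None.
- bot.read_state(): the state.
- bot.read_camera(name): name is "scene" or "top"; returns a dict with "image" (480x640x3 uint8, blue, green, red), "depth" (480x640 float32, mm along the optical axis (not along the pixel's ray), 0 where there is no reading), "fovy" (degrees; the focal length in pixels is half the picture's height over the tangent of half this angle, whatever the lens; pixels are square), "cx", "cy" (the principal point, pixels), "eye" and "attitude" of the camera in the world. Camera axes: x right, y down, z forward; pixel columns grow to the right and rows downward; lengths in mm; the calibration is good to about 2 mm. A picture is of the moment at which its call begins.
A pose or a line that the arm cannot do raises bot.MotionError and nothing moves.
- bot.finish_job(): hands the job in; it is judged then, once.
The state is a dict: "clock": time; "joint_positions": joint angles; "qvel": joint speeds; "effort": joint torques, N m; "ee_pos": TCP position; "tool_rot": TCP orientation; "ft_force": force on the tool from outside, world axes, zero at the start; "moment": the same for the moment, N m; "grip_width": finger opening in mm; "grip_force": force on a finger pad.
Only numpy, scipy, OpenCV 4.12 (cv2) and the standard library are available. Lean on these libraries where they do the work, as an engineer would, in place of code of your own. Each camera call takes 0.05 s, during which the arm holds its last target. There are 200 camera calls.

## Working session

There is one attempt and no reset: what is moved stays moved. The work goes in short steps, each a Python script; the robot and the scene stay as the last script left them, time stands still between calls to the robot, and variables do not carry over. Pictures are saved under pics/ and viewed, at most 10 in all, crops included, and the job is handed in when it is done.

```bash
mkdir -p pics; ls; cat > h.py <<'E'
import numpy as np, cv2
from rig import bot
from scipy.spatial.transform import Rotation as R
def cam(n):
    c=bot.read_camera(n); q=c["attitude"]
    c["R"]=R.from_quat([q[1],q[2],q[3],q[0]]).as_matrix(); c["f"]=240/np.tan(np.radians(c["fovy"])/2); c["eye"]=np.array(c["eye"]); return c
def cloud(c):
    v,u=np.mgrid[0:480,0:640]; d=c["depth"]
    p=np.stack([(u-c["cx"])/c["f"]*d,(v-c["cy"])/c["f"]*d,d],-1)
    return p@c["R"].T+c["eye"]
def onplane(c,u,v,z):
    r=c["R"]@np.array([(u-c["cx"])/c["f"],(v-c["cy"])/c["f"],1]); return c["eye"]+r*(z-c["eye"][2])/r[2]
def project(c,p):
    q=(np.asarray(p)-c["eye"])@c["R"]; return q[...,:2]/q[...,2:]*c["f"]+[c["cx"],c["cy"]]
E
python3 - <<'E'
from h import *
for n in("top","scene"):
    c=cam(n); cv2.imwrite(f"pics/{n}0.png",c["image"]); np.savez(f"{n}0.npz",**c); print(n,c["eye"],c["fovy"],c["cx"],c["cy"],c["R"].round(3).tolist())
s=bot.read_state(); print(s["clock"],s["tool_rot"],bot.tip_reach)
E
```

```text
pics
top [ 431.84416876  -72.1694979  1175.49404189] 54.27924674211211 316.1584980826917 239.3665178514168 [[0.003, -0.998, 0.063], [-1.0, -0.005, -0.023], [0.024, -0.063, -0.998]]
scene [983.88990235 733.22999417 744.91638801] 53.414991099471195 322.5929952782751 238.3068467004627 [[-0.839, 0.335, -0.427], [0.543, 0.488, -0.683], [-0.021, -0.806, -0.592]]
0.1 [-1.17565239e-04  1.48853135e-01  9.88859169e-01 -5.23805215e-04] 19.0
```

View pics/top0.png

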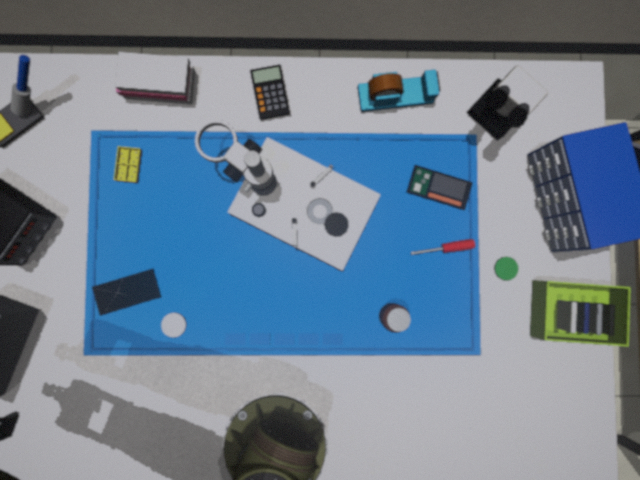

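View pics/scene0.png

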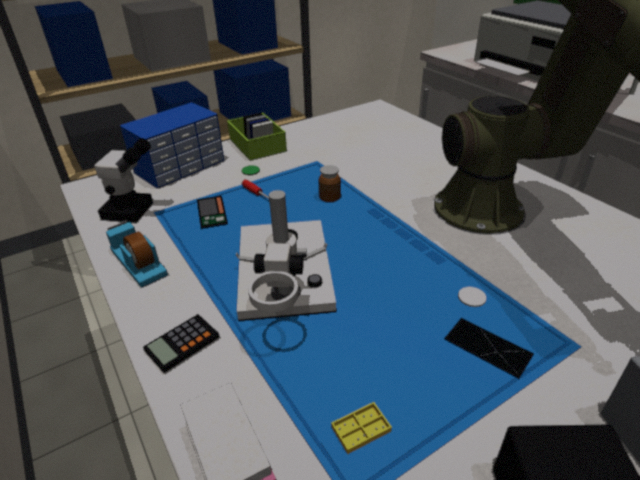

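The candidates for the plate in the top view are black disc (336,224) on the base, pale disc (173,325) on the mat, green disc (506,268) on the table and the black cap (259,209) on the base. The one at (336,224) fits: black, 60 mm, next to the recess ring at (320,210). I'll check it in an enlarged crop and fit the base at the same time.

```bash
cat > meas.py <<'E'
from h import *
def base(c):
    P=cloud(c); g=c["image"].min(2)
    m=((abs(P[...,2]-34)<10)&(g>90)).astype(np.uint8)
    m[:100]=0;m[300:]=0;m[:,:200]=0;m[:,400:]=0
    n,l,st,_=cv2.connectedComponentsWithStats(m); k=1+st[1:,4].argmax()
    return l==k,P
E
python3 - <<'E'
from meas import *
c=cam("top"); m,P=base(c)
print("z",np.median(P[m][:,2]),m.sum())
v,u=np.nonzero(m)
pts=np.array([onplane(c,a,b,34)[:2] for a,b in zip(u,v)]).astype(np.float32)
r=cv2.minAreaRect(pts); print(r); print(cv2.boxPoints(r))
im=c["image"][125:285,215:395]; cv2.imwrite("pics/crop1.png",cv2.resize(im,None,fx=4.4,fy=3.7 if 0 else 3.7,interpolation=cv2.INTER_CUBIC) if 0 else cv2.resize(im,None,fx=3.75,fy=3.75,interpolation=cv2.INTER_CUBIC))
E
```

```text
z 33.843150116666266 9366
((594.3784790039062, -70.31663513183594), (314.6523132324219, 213.98895263671875), 63.34868621826172)
[[ 428.1817   -162.93393 ]
 [ 619.43494  -258.92075 ]
 [ 760.57526    22.30066 ]
 [ 569.322     118.287476]]
```

View pics/crop1.png

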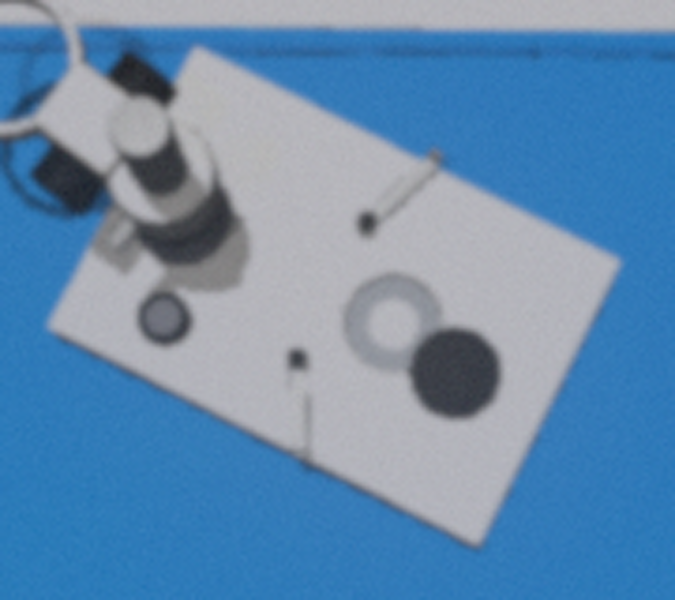

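The crop shows the black plate at crop (455,373), overlapping the lower right of the grey recess annulus centred at (393,321). The studs are at (297,358) for the left clip and (367,223) for the right, with their clips pointing down to (306,465) and up-right to (436,157). So the plate at (336,224) is confirmed, and I'll compute poses in the stand frame.

```bash
cat >> meas.py <<'E'
TH=np.radians(63.35); C,S=np.cos(TH),np.sin(TH); RS=np.array([[C,-S],[S,C]])
O=np.array([594.4,-70.3])-RS@[42.5,0]      # recess centre (world)
def w2s(p): return RS.T@(np.asarray(p)[:2]-O)
def s2w(p): return RS@np.asarray(p,float)+O
def plate(c,z=40,roi=None):
    g=c["image"].max(2); m=(g<105).astype(np.uint8)
    q=project(c,[*O,34]); yy,xx=np.mgrid[0:480,0:640]; m[np.hypot(xx-q[0],yy-q[1])>36]=0
    n,l,st,ce=cv2.connectedComponentsWithStats(m); k=1+st[1:,4].argmax()
    return onplane(c,*ce[k],z)[:2],st[k],np.degrees(0)
E
python3 - <<'E'
from meas import *
c=cam("top"); g=c["image"]
p,st,_=plate(c); print("O",O,"plate w",p,"s",w2s(p),st)
# direct: recess annulus & studs
cr=lambda a,b,z:onplane(c,215+a/3.75-.4,125+b/3.75-.4,z)
print("rec",w2s(cr(393,321,30)))
for n,a,b in(("L",297,358),("R",367,223)): print(n,w2s(cr(a,b,46)))
for n,a,b in(("Lt",306,465),("Rt",436,157),("cap",163,318)): print(n,w2s(cr(a,b,48)))
s=bot.read_state(); print(s["clock"])
E
```

```text
O [ 575.3370834 -108.284934 ] plate w [ 541.05379936 -146.8484966 ] s [-49.84408858  13.34386598] [325 213  23  23 414]
rec [1.56708496 0.16772252]
L [45.50479639 51.79623117]
R [ 45.03065383 -47.28125622]
Lt [  8.87012945 110.83561772]
Rt [  24.51858341 -106.0394412 ]
cap [133.99935423  68.03533991]
0.2
```

```bash
cat >> meas.py <<'E'
from scipy.ndimage import map_coordinates
from scipy.optimize import least_squares
def ring(c,w0,r,z,sign,angs,band=5):
    """fit circle of radius r on plane z: max radial gradient*sign in gray"""
    g=cv2.GaussianBlur(c["image"].mean(2),(0,0),.7); w=np.array(w0,float)
    for it in range(4):
        rr=np.arange(r-band,r+band,.25); pts=[]
        for a in angs:
            P=np.stack([w[0]+rr*np.cos(a),w[1]+rr*np.sin(a),0*rr+z],-1); q=project(c,P)
            d=np.gradient(map_coordinates(g,[q[:,1],q[:,0]],order=1))*sign
            pts.append([w[0]+rr[d.argmax()]*np.cos(a),w[1]+rr[d.argmax()]*np.sin(a)])
        pts=np.array(pts)
        s=least_squares(lambda x:np.hypot(*(pts-x[:2]).T)-x[2],[*w,r],loss="soft_l1"); w=s.x[:2]
    return w,s.x[2],np.sqrt(np.mean(s.fun**2))
E
python3 - <<'E'
from meas import *
d=dict(np.load("top0.npz")); 
A=np.linspace(0,2*np.pi,90,endpoint=False)
p,r,e=ring(d,[541,-146.8],30,40,1,A); print("plate",p,r,e)
rec0=s2w([1.5,0]); u=np.arctan2(*(p-rec0)[::-1])
B=np.array([a for a in A if abs((a-u+np.pi)%(2*np.pi)-np.pi)>.9])
q,r,e=ring(d,rec0,32,34,1,B); print("recess",q,r,e,w2s(q))
v=q-p; print("vec",v,np.linalg.norm(v),np.degrees(np.arctan2(v[1],v[0])),w2s(p))
E
```

```text
plate [ 541.14057897 -146.92887067] 28.906138653228666 0.764091196683023
recess [ 574.74875977 -106.80354893] 32.50347484029779 0.7665701107931339 [1.06012117 1.19028129]
vec [33.6081808  40.12532175] 52.3407227870816 50.051120522985364 [-49.87699991  13.23025464]
```

```bash
cat >> meas.py <<'E'
PL=np.array([541.14,-146.93]); REC=np.array([574.9,-106.9])
def att(a):
    x=np.array([np.cos(a),np.sin(a),0]); z=np.array([0,0,-1.]); M=np.stack([x,np.cross(z,x),z],1)
    q=R.from_matrix(M).as_quat(); return [q[3],q[0],q[1],q[2]]
E
python3 - <<'E'
from meas import *
v=REC-PL; a=np.arctan2(v[1],v[0]); d=v/np.linalg.norm(v); print(np.degrees(a))
st=PL-44*d
for k in(0,np.pi):
    print(k,*[np.round(j,2) if (j:=bot.ik([*p,z],att(a+k))) is not None else None for p,z in((st,120),(st,55),(REC-33*d,55))])
best=min((k for k in(0,np.pi)),key=lambda k:abs(bot.ik([*st,120],att(a+k))[5]))
bot.move_to([450,0,260],att(a+best)); bot.move_gripper(40)
bot.move_to([*st,90],att(a+best))
print(bot.servo_line([*st,45],speed=30,until_force=3))
s=bot.read_state(); print(s["clock"],s["ee_pos"],s["ft_force"],s["grip_width"],best)
c=cam("top"); cv2.imwrite("pics/a.png",cv2.resize(c["image"][125:285,215:395],None,fx=3.75,fy=3.75))
E
```

```text
49.856805477747066
0 [-0.41  0.43  1.67 -0.    1.04  0.29] [-0.41  0.53  1.7  -0.    0.91  0.29] [-0.3   0.57  1.63 -0.    0.94  0.4 ]
3.141592653589793 None None NoneTraceback (most recent call last):
  File "<stdin>", line 6, in <module>
  File "<stdin>", line 6, in <lambda>
TypeError: 'NoneType' object is not subscriptable
```

```bash
python3 - <<'E'
from meas import *
v=REC-PL; a=np.arctan2(v[1],v[0]); d=v/np.linalg.norm(v)
st=PL-44*d
bot.move_to([450,0,260],att(a)); bot.move_gripper(40)
bot.move_to([*st,90],att(a))
print(bot.servo_line([*st,45],speed=30,until_force=3))
s=bot.read_state(); print(s["clock"],s["ee_pos"],s["ft_force"],s["grip_width"])
c=cam("top"); cv2.imwrite("pics/a.png",cv2.resize(c["image"][125:285,215:395],None,fx=3.75,fy=3.75))
E
```

```text
True
5.0167 [ 512.72533578 -180.5537526    51.54941428] [-2.06195366  0.94880697  6.88291789] 39.69636776666933
```

View pics/a.png

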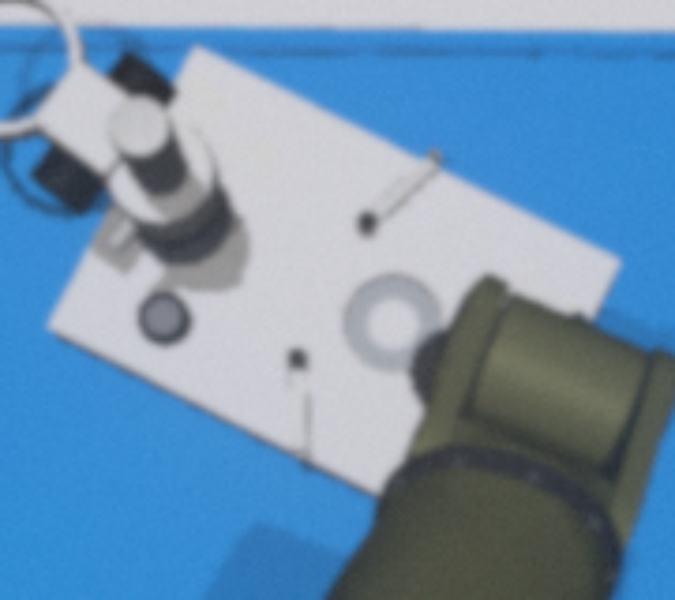

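The base top is contacted at TCP z 51.5. The image shows the plate's leading edge still at crop (425,365), unmoved, with the arm hiding the rest. I'll raise 1.5 mm and push.

```bash
python3 - <<'E'
from meas import *
v=REC-PL; a=np.arctan2(v[1],v[0]); d=v/np.linalg.norm(v)
p=np.array(bot.read_state()["ee_pos"]); z=p[2]+1.5
bot.servo_line([p[0],p[1],z],speed=20)
def go(off,sp,f=None):
    r=bot.servo_line([*(REC-off*d),z],speed=sp,until_force=f); s=bot.read_state(); print(off,r,round(s["clock"],2),np.round(s["ft_force"],2),np.round(s["ee_pos"],1)); return r
go(44,40,12)
for o in(38,36,35,34,33.4): go(o,15,12)
bot.servo_line([*(REC-45*d),z+8],speed=60)
bot.move_to([*(REC-110*d),z+80],att(a))
c=cam("top"); cv2.imwrite("pics/b.png",cv2.resize(c["image"][125:285,215:395],None,fx=3.75,fy=3.75))
E
```

```text
44 False 6.78 [-0.21 -0.53  0.65] [ 546.4 -140.7   53.1]
38 False 7.33 [0.23 0.8  0.33] [ 550.4 -135.9   53. ]
36 False 7.61 [-0.55  0.21  0.42] [ 551.8 -134.4   53.1]
35 False 7.86 [ 0.02 -0.18 -0.77] [ 552.4 -133.6   53.1]
34 False 8.11 [ 0.19 -0.31 -0.01] [ 553.  -132.9   53.1]
33.4 False 8.36 [-0.48  0.71 -0.47] [ 553.4 -132.4   53.1]
```

View pics/b.png

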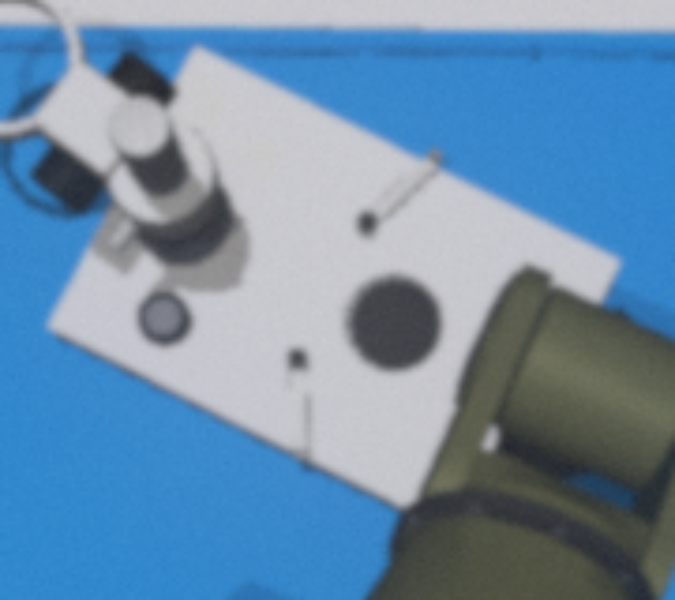

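The plate is now at crop (394,323), on the recess with a thin grey rim visible at its left. I'll check its height and tilt with depth.

```bash
python3 - <<'E'
from meas import *
c=cam("top"); A=np.linspace(0,2*np.pi,90,endpoint=False)
p,r,e=ring(c,REC,30,34,1,A,4); print("plate",p,r,e,"off",w2s(p)-w2s(REC))
P=cloud(c); h=np.hypot(P[...,0]-p[0],P[...,1]-p[1]); ok=(c["depth"]>0)
def fit(m):
    q=P[m]; A=np.c_[q[:,0]-p[0],q[:,1]-p[1],np.ones(len(q))]; return np.linalg.lstsq(A,q[:,2],rcond=None)[0].round(4)
print("plate",fit(ok&(h<25)),"base",fit(ok&(h>36)&(h<42)&(abs(P[...,2]-34)<4)))
# clip tips/angles: points above base top near pivots
for n,sg in(("L",1),("R",-1)):
    pv=s2w([45,50*sg]); 
    hh=np.hypot(P[...,0]-pv[0],P[...,1]-pv[1]); m=ok&(hh>15)&(hh<68)&(P[...,2]>38)&(P[...,2]<60)
    q=RS.T@(P[m][:,:2]-pv).T; an=np.degrees(np.arctan2(q[1],q[0])); print(n,m.sum(),np.median(an),an.min(),an.max(),np.hypot(*q).max())
print(bot.read_state()["clock"])
E
```

```text
plate [ 573.93938146 -107.67207773] 30.247473395929028 0.9497607583779696 off [-1.12092971  0.51225831]
plate [ 1.06000e-02 -4.10000e-03  3.41106e+01] base [-1.00000e-03  2.00000e-04  3.39223e+01]
L 134 115.30401132227362 -179.40835839193065 158.47735338341417 66.2127998043811
R 140 -106.90471304399085 -172.3345286542863 173.1953733634068 67.7920084918374
9.3167
```

The plate is seated flush: top at 34.1 against the base's 33.9, tilt about 0.01 rad. Next, the clips.

```bash
cat > clip.py <<'E'
from meas import *
O[:]=REC-0.3*(RS@[1,0])-0.5*(RS@[0,1])
def way(sg,phi,extra=0,r=45):
    """TCP xy and tool yaw; phi in degrees for left clip, sg=-1 mirrors"""
    u=lambda t:np.array([np.cos(t),np.sin(t)]); f=np.radians(phi); n=f+np.pi/2; x=np.radians(217+90)
    off=5+11*abs(np.cos(n-x))+14.5*abs(np.sin(n-x))+extra
    p=np.array([45,50])+r*u(f)-off*u(n)
    return s2w(p*[1,sg]),(sg*x+TH)
def swing(sg,end=214.5,z=57):
    p,a=way(sg,108,14); q=att(a)
    bot.move_to([*p,130],q); bot.servo_line([*p,z],speed=120,until_force=15)
    for f in [*np.arange(112,end,8),end]:
        p,_=way(sg,f); r=bot.servo_line([*p,z],speed=60,until_force=12)
        if r: print("force at",f,np.round(bot.read_state()["ft_force"],1)); break
    s=bot.read_state(); print(sg,f,s["clock"],np.round(s["ft_force"],1))
    p,_=way(sg,f-8,3); bot.servo_line([*p,z],speed=60); bot.servo_line([*p,130],speed=150)
E
python3 - <<'E'
from clip import *
for sg in(1,-1):
    for f in(108,160,214.5): p,a=way(sg,f,14); print(sg,f,p.round(0),[None if (j:=bot.ik([*p,z],att(a))) is None else np.round(j,2).tolist() for z in(57,130)])
bot.move_gripper(0); print(bot.read_state()["grip_width"])
swing(1)
c=cam("top"); cv2.imwrite("pics/c.png",cv2.resize(c["image"][125:285,215:395],None,fx=3.75,fy=3.75))
E
```

```text
1 108 [512.  -2.] [[-0.08, 0.47, 1.79, -0.0, 0.88, 1.31], [-0.08, 0.35, 1.75, -0.0, 1.04, 1.31]]
1 160 [492. -49.] [[-0.17, 0.44, 1.84, -0.0, 0.86, 1.22], [-0.17, 0.32, 1.8, -0.0, 1.02, 1.22]]
1 214.5 [527. -94.] [[-0.24, 0.51, 1.73, -0.0, 0.9, 1.15], [-0.24, 0.4, 1.69, -0.0, 1.05, 1.15]]
-1 108 [698. -95.] [[-0.19, 0.83, 1.17, -0.0, 1.14, -0.65], [-0.19, 0.75, 1.13, -0.0, 1.26, -0.65]]
-1 160 [ 672. -139.] [[-0.26, 0.79, 1.24, -0.0, 1.11, -0.72], [-0.26, 0.71, 1.2, -0.0, 1.23, -0.72]]
-1 214.5 [ 615. -138.] [[-0.28, 0.68, 1.43, -0.0, 1.03, -0.74], [-0.28, 0.59, 1.39, -0.0, 1.16, -0.74]]
0.05794803268993061
1 214.5 15.4917 [-0.1 -0.1 -0.6]
```

View pics/c.png

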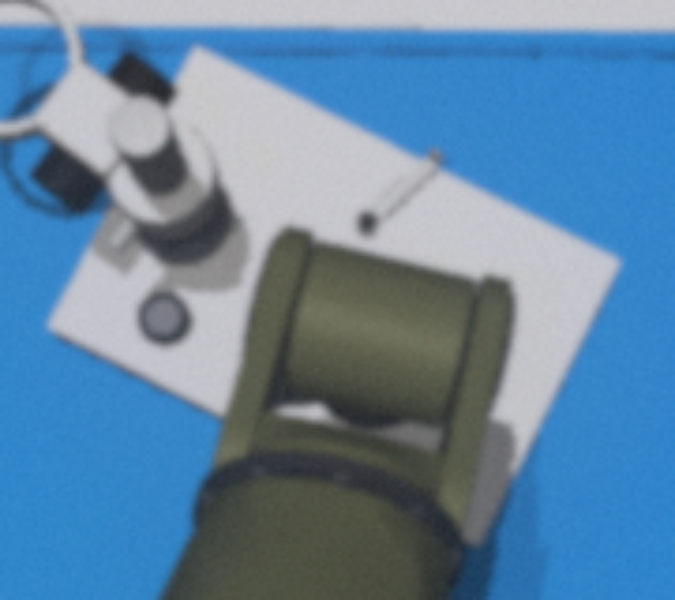

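The right clip is still out at (436,157); the arm hides the plate and the left clip, and no force stop occurred. I'll swing the right clip, then retreat and look.

```bash
python3 - <<'E'
from clip import *
swing(-1)
bot.move_to([380,-230,230],att(np.radians(60)))
c=cam("top"); cv2.imwrite("pics/d.png",cv2.resize(c["image"][125:285,215:395],None,fx=3.75,fy=3.75)); print(bot.read_state()["clock"])
E
```

```text
-1 214.5 22.825 [0.9 0.2 0.7]
24.9167
```

View pics/d.png

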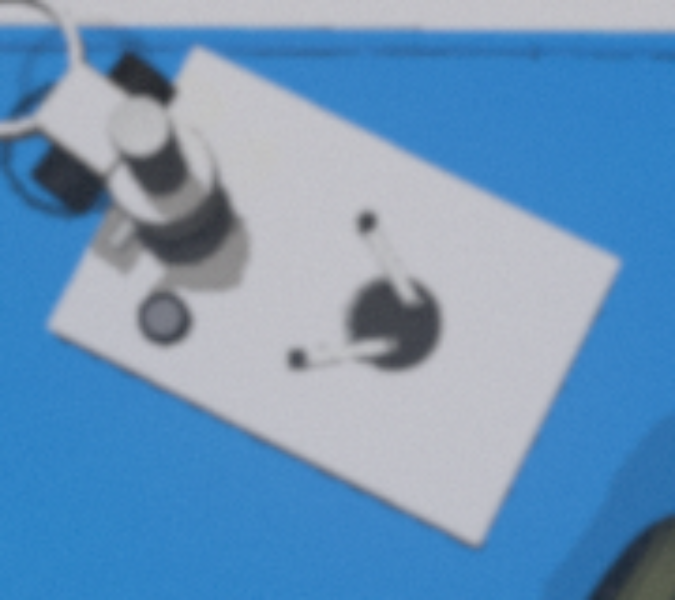

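Both clips now lie over the plate at about 215° (left, tip (396,344)) and 211° (right, tip (416,300)), and the cap hasn't moved. The task says "as far as they go", so I'll gently push each one to its stop under a force limit.

```bash
python3 - <<'E'
from clip import *
for sg in(-1,1):
    p,a=way(sg,206,5); bot.move_to([*p,110],att(a)); bot.servo_line([*p,57],speed=120,until_force=10)
    p,_=way(sg,222); r=bot.servo_line([*p,57],speed=30,until_force=4); s=bot.read_state(); print(sg,r,s["clock"],np.round(s["ft_force"],1),np.hypot(*(p-np.array(s["ee_pos"])[:2])))
    p,_=way(sg,208,4); bot.servo_line([*p,57],speed=60); bot.servo_line([*p,110],speed=150)
bot.move_to([380,-230,230],att(np.radians(60)))
c=cam("top"); cv2.imwrite("pics/e.png",cv2.resize(c["image"][125:285,215:395],None,fx=3.75,fy=3.75)); print(bot.read_state()["clock"])
E
```

```text
-1 True 27.2083 [ 2.9 -2.   0.3] 1.4562881656650999
1 True 30.925 [-2.  -0.5  1.8] 3.012018311043872
33.0
```

View pics/e.png

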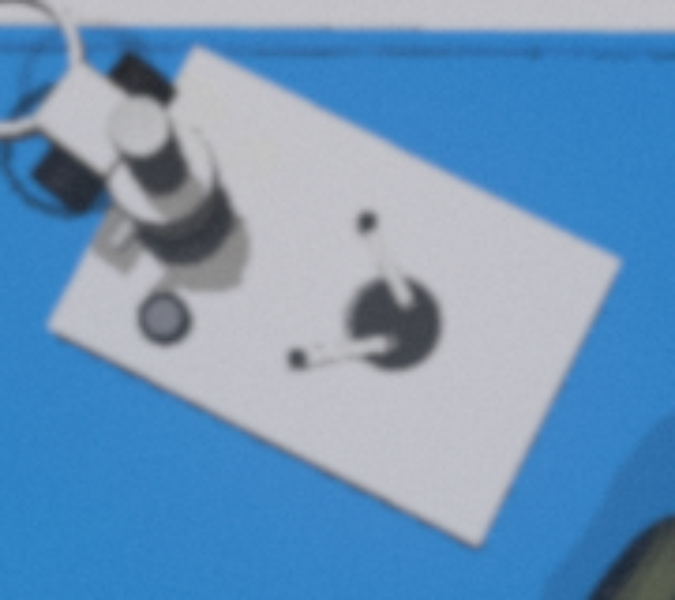

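Both clips have reached their stops over the plate (tips at (390,342) and (408,300)). The plate is still seated at (394,323), and the robot is clear.

```bash
python3 -c "
from rig import bot
print(bot.finish_job())"
```

```text
the job is handed in; nothing more can be done
None
```

I nudged the black plate into its recess, where it measured flush with the base, pushed both clips round to their stops over it, and handed the job in just after 33 s on the robot's clock; the hand-in call returned no verdict.

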